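# Unpin the cutting guide and lay it flush on the chopping board

### The arm

A 7-joint arm with a two-finger parallel gripper is mounted at the origin on a cart in front of the work surface, level with it; the furniture and walls round the work are solid. World frame = base frame: x ahead of the robot, y to its left, z up, the work surface at z = 0. Lengths are in m, angles in degrees, forces in N, time in s.
With the tool pointing down it reaches from about 0.425 to 0.875 m from the base axis. Payload 4.7 kg.
Tool frame: the origin (TCP) lies at the very end of the fingers, on their centre line; the grasp point (between the pads) lies 19 mm behind it; z points along the fingers, y is the line along which they close (so a half turn about z gives the same grasp; the last joint's range is limited). The gripper opens to 87 mm and grips with 3 to 60 N. Pads are 19 mm wide; open, the fingers measure 117 mm over their backs; the gripper's body (75 mm by 190 mm) begins 51 mm behind the grasp point.
Start: joints at [-72.531, 18.392, -4.016, 83.108, 1.295, 78.541, -3.26], TCP at [0.186, 0.623, 0.223] pointing down, gripper open.
Joint ranges: [-163.93, 163.93], [-17.29, 119.83], [-79.2, 71.16], [3.27, 140.29], [-89.18, 269.18], [5.43, 117.66], [-154.24, 154.24]. Speed limits (degrees/s): [147.25, 147.25, 180, 180, 180, 180, 180].

### API

Orientations are given as [roll, pitch, yaw] about the fixed x, y, z axes, in that order (R = Rz(yaw) Ry(pitch) Rx(roll)).
In Python, from cell import telemetry, cams, env gives the robot as it stands.
- The arm moves only by the tool arm_command, never from a script. Its argument "series" is text: rows parted by semicolons, each of 5 numbers parted by spaces: the shift along the tool's x, y, z in mm, then the turn about the tool's z in rad, then the closure in counts, from 0 (fully open) to 255 (shut). A call has 1 to 20 rows; each row shifts and turns the commanded pose from where the row before left it, along the tool's axes as they then stand; what a row does not reach is not made up. A row lasts 1/12 s, in which the tool goes at most 41.7 mm and 7.16 degrees, less where a joint would pass 70% of its speed; a pose out of reach is approached as far as the arm can. A call is refused whole if a number of a shift passes 41.7 or a number of a turn 0.125, either way. A call with a gripper value outside its range is refused whole. The fingers move at their own pace and stop on an object; "squeeze" is the grip in N (left out, the last holds). Time passes only in rows, so rows that do not move let the fingers close. It gives the time, the measured TCP pose, the force, the opening and the grip force at its end, in the units of the state.
- telemetry.get_obs(): the state, without advancing time (a new reading comes with each control period).
- cams.read_camera(name): name is "side" or "top" or "wrist"; returns the picture (400x640x3 uint8, blue, green, red); there is no depth.
- cams.calibration(name): a dict with "K" (3x3 intrinsics, pixels), "origin" and "rotation" of the camera in the world; the wrist camera has in their place "hand_eye" (4x4, takes a point from camera to tool coordinates, whose origin is the TCP and whose axes are the flange's). Camera axes: x right, y down, z forward; pixel columns grow to the right and rows downward; lengths in m; the calibration is good to about 2 mm. A picture is of the moment at which its call begins: read the wrist's pose just before it. calibration takes no time and is no camera call.
- env.sign_off(): hands the job in; it is judged then, once.
The state is a dict: "time_s": time; "qpos": joint angles; "joint_velocities": joint speeds; "effort": joint torques, N m; "tool_pos": TCP position; "tool_rot": TCP orientation; "force": force on the tool from outside, world axes, zero at the start; "wrist_torque": the same for the moment, N m; "grip_width": finger opening in m; "grasp_force": force on a finger pad.
Only numpy, scipy, OpenCV 4.12 (cv2) and the standard library are available. Lean on these libraries where they do the work, as an engineer would, in place of code of your own. Each camera call takes 0.05 s, during which the arm holds its last target. There are 200 camera calls.

### The job

Draw the locking pin up out of the cutting guide, park it hanging upright in the notch in the side of the dock and let go of it, and only then take the guide off. Lay the guide flat on the chopping board with the whole length of its fence flush against the long board edge nearest the robot and the left edge of its blade along the black line, and let go; leave all the other things where they are.

Things in the scene. Friction and masses are not known exactly. Their poses are not given: they have to be found in the camera images.
- board: Wooden chopping board, 220 mm (its x) by 340 mm (its y) by 22 mm thick; it does not move. Origin at the centre of its underside. Its x axis points away from the robot, y to the left, z up. The long edge facing the robot is the plane x = -110 mm of this frame; the top is z = 22 mm.
- mark: Thin black line, 3 mm wide, 205 mm long, drawn flat across the board from its front edge to the back, square to the front edge. Origin at its middle, on the board's top; x along the line away from the robot, y to the left.
- dock: Fixed wooden block, 165 (x) by 64 (y) by 34 mm high; origin at the centre of its underside. The guide lies on it, blade along its +x, fence hanging in the air off the -x end. A 12 mm through bore is at x=+25.5, y=0 mm. A notch is cut into the +y side near the +x end.
- notch (a point): The dock's parking notch: axis of a parked pin, at the height of the dock's top; axes as the dock's (x=+62.5, y=+20 mm there). 14 mm wide along x, cut through the full height, open at the top and towards +y, its closed wall 7 mm away towards -y. A pin let down in it hangs upright by its collar on the dock's top, its foot clear of the worktop.
- pin_head (a point): Centre of the locking pin's red grip, an upright cylinder 16 mm across, 30 high. Below: a steel collar 24 mm across, its underside 18 mm below this point, and a 10 mm shank ending 48 mm below this point. z up along the pin; 50 g. At the start the shank goes loosely through a 14 mm hole in the guide's blade into the bore, collar on the blade.
- guide_grip (a point): Centre of the cutting guide's black grip ridge, 60 (x) by 12 (y) by 30 mm high, near the guide's centre of mass. x along the blade away from the fence, y left, z up. Flat steel blade 36 mm wide, 5 thick, from x=-63 to +95 mm, its underside 20 mm below this point; pin hole at x=+80 mm. About 0.2 to 0.4 kg. At the start it lies on the dock.
- fence_left (a point): The guide's wooden fence crosses the blade's end like a T: 140 mm long (y), 16 thick (from 79 to 63 mm behind the grip's centre), from 16 mm below the blade's underside up to the blade's top. This point: on its inner face (towards the blade), 65 mm left (+y) of the centre line, level with the blade's underside; axes as the guide's.
- fence_right (a point): The same, 65 mm to the right (-y).
- blade_edge (a point): Middle of the left (+y) long edge of the blade, at its underside, 18 mm from the guide's centre line; axes as the guide's.
- tomato: Red tomato, 74 mm wide, 69 tall, loose on the left part of the chopping board; bystander. Origin at the centre of its underside.
- garlic: Garlic bulb, 50 mm wide, 51 tall, loose at the far edge of the chopping board; bystander. Origin at the centre of its underside.
- red_jar: Spice jar with red cap, 45 mm wide, 106 tall, loose on the worktop just behind the board; bystander. Origin at the centre of its underside.
- herb_jar: Spice jar with black cap and green contents, 44 mm wide, 96 tall, loose on the strip of worktop in front of the sink, between board and dock; bystander. Origin at the centre of its underside.
- shaker: Glass salt shaker with grey top, 44 mm wide, 90 tall, loose on the strip in front of the sink near the dock; bystander. Origin at the centre of its underside.
- black_jar: Spice jar with black cap, 44 mm wide, 96 tall, loose beyond the right end of the dock; bystander. Origin at the centre of its underside.

How it is judged:
By the outcome, as a careful person would: the job done as asked, in the order asked, and still so for the second after the job is handed in, with the robot touching nothing.
It also fails if it takes over 51 s, if anything falls off the work surface, if the arm or the gripper's body presses on something with over 40 N, if the wrist force passes 120 N, or if a joint passes its speed limit or range.

## Working session

There is one attempt and no reset: what is moved stays moved. The work goes in short steps, Python scripts to look and compute and a tool call to move; the robot and the scene stay as the last step left them, time stands still between calls to the robot, and variables do not carry over. Pictures are saved under pics/ and viewed, at most 10 in all, crops included, and the job is handed in when it is done.

Besides the shell and the picture viewer there is one more tool, called after "Request:" in YAML: its name, and indented under it one key for each argument. arm_command: Moves the arm, as the interface text tells. Its arguments: {"type":"object","properties":{"series":{"type":"string"},"squeeze":{"type":"number"}},"required":["series"]}

```bash
ls; mkdir -p pics; python3 - <<'E'
from cell import telemetry,cams
import cv2
print(telemetry.get_obs())
for n in ["side","top","wrist"]:
    cv2.imwrite(f"pics/{n}0.png",cams.read_camera(n)); c=cams.calibration(n)
    print(n,{k:(v.tolist() if hasattr(v,'tolist') else v) for k,v in c.items()})
E
```

```text
pics
{'time_s': 0.0, 'qpos': array([-72.52963474,  18.43929145,  -4.01532666,  83.1770748 ,
         1.29329978,  78.54202881,  -3.25982719]), 'joint_velocities': array([-0.03826316, -0.04240444, -0.04072137,  0.17228453,  0.02919071,
        0.07849939,  0.00703945]), 'effort': array([ 5.57667056e-05, -4.91279769e+01, -4.03597355e-01, -3.12526274e+01,
       -6.39089313e-02,  4.35140985e-02,  1.64522830e-04]), 'tool_pos': array([0.18625196, 0.62213751, 0.22143984]), 'tool_rot': array([-1.79886758e+02,  4.34578711e-03,  1.63339076e+02]), 'force': array([ 0.5398662 , -0.30725754,  0.60342591]), 'wrist_torque': array([-0.0022266 ,  0.07065565,  0.04203239]), 'grasp_force': 0.0, 'grip_width': 0.08723791402660419}
side {'K': [[475.15396837737023, 0.0, 323.6952684720135], [0.0, 475.15396837737023, 204.90600407557054], [0.0, 0.0, 1.0]], 'origin': [0.04862318451216609, -1.1688172897215037, 0.9400625739003946], 'rotation': [-124.78153025008947, -1.3850348741083418, -22.26585069951783]}
top {'K': [[417.3370252349334, 0.0, 322.4346374653024], [0.0, 417.3370252349334, 197.00760132508083], [0.0, 0.0, 1.0]], 'origin': [0.3303200500671917, -0.023238981098858757, 1.4555855230732522], 'rotation': [-171.27775101494723, -0.2216212699090548, -90.82181137852731]}
wrist {'K': [[290.26825608806126, 0.0, 318.91746700375586], [0.0, 290.26825608806126, 199.84730363983778], [0.0, 0.0, 1.0]], 'hand_eye': [[0.00018883728784189102, -0.9703061713887817, -0.24187992497377875, 0.0664157116947472], [0.9999999175337783, 0.0002701968007354525, -0.0003031932103578145, -0.0009506694789895853], [0.00035954542502340245, -0.24187984777267202, 0.9703061423945298, -0.16229356591272778], [0.0, 0.0, 0.0, 1.0]]}
```

View pics/top0.png

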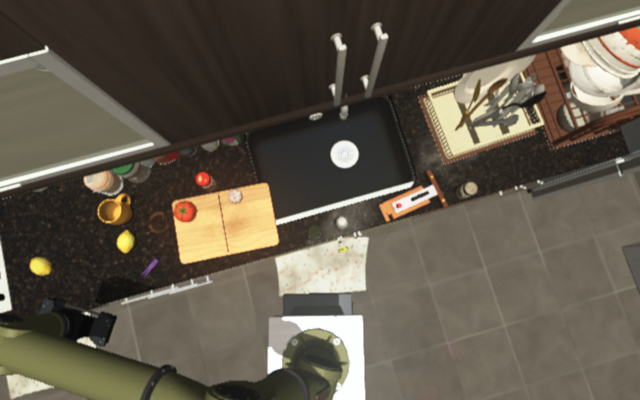

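View pics/side0.png

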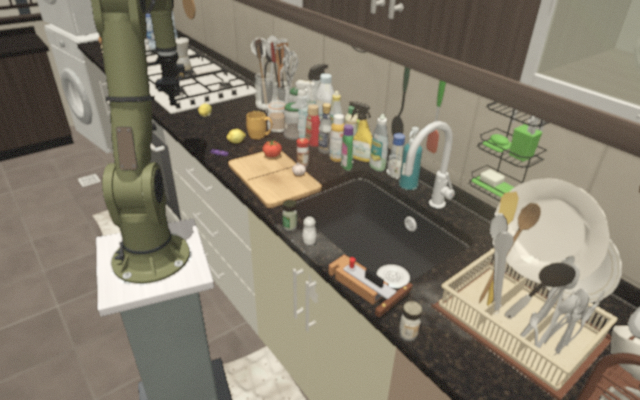

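The top view shows the board with corners near (174,190), (270,183), (279,245) and (182,263), and the black line around x=225. The dock is near (410,203), with the red pin head at about (397,206) and the fence at (433,190). In the side view the pin is at (352,263).

```bash
cat > h.py <<'E'
import numpy as np,cv2
from scipy.spatial.transform import Rotation as R
from cell import telemetry,cams
def eul(a): return R.from_euler('xyz',a,degrees=True).as_matrix()
def cam(name,obs=None):
    c=cams.calibration(name); K=np.array(c["K"])
    if name!="wrist": return K,eul(c["rotation"]),np.array(c["origin"])
    obs=obs or telemetry.get_obs(); T=eul(obs["tool_rot"]); H=np.array(c["hand_eye"])
    return K,T@H[:3,:3],T@H[:3,3]+obs["tool_pos"]
def plane(C,uv,z):
    K,Rm,o=C; uv=np.atleast_2d(uv).astype(float)
    d=np.c_[uv,np.ones(len(uv))]@np.linalg.inv(K).T@Rm.T
    return o+d*((z-o[2])/d[:,2])[:,None]
def proj(C,P):
    K,Rm,o=C; q=(np.atleast_2d(P)-o)@Rm@K.T; return q[:,:2]/q[:,2:]
def tri(CA,a,CB,b):
    A=[];y=[]
    for (K,Rm,o),uv in((CA,a),(CB,b)):
        d=Rm@np.linalg.inv(K)@[*uv,1]; d/=np.linalg.norm(d); M=np.eye(3)-np.outer(d,d); A.append(M); y.append(M@o)
    return np.linalg.lstsq(np.vstack(A),np.hstack(y),rcond=None)[0]
def red(img,roi=None):
    h=cv2.cvtColor(img,cv2.COLOR_BGR2HSV)
    m=((h[...,0]<6)|(h[...,0]>174))&(h[...,1]>170)&(h[...,2]>80); m=m.astype(np.uint8)
    if roi: k=np.zeros_like(m); x0,y0,x1,y1=roi; k[y0:y1,x0:x1]=1; m*=k
    n,l,s,c=cv2.connectedComponentsWithStats(m); i=1+np.argmax(s[1:,4]); return c[i],s[i],m
E
python3 - <<'E'
from h import *
t=cv2.imread("pics/top0.png"); s=cv2.imread("pics/side0.png"); CT,CS=cam("top"),cam("side")
a=red(t,(385,195,415,215)); b=red(s,(340,255,362,275)); print(a[:2],b[:2]); print("pin",tri(CT,a[0],CS,b[0]))
print("board",plane(CT,[(174,190),(270,183),(279,245),(182,263)],.022).round(3).tolist())
print("dock/fence px z.034", plane(CT,[(397,206),(433,190),(428,172),(444,205)],.04).round(3).tolist())
A=cv2.resize(t[165:235,330:480],None,fx=5,fy=5,interpolation=2)[:,:750]; 
B=cv2.resize(t[175:270,165:295],None,fx=2.6,fy=2.6,interpolation=2); D=cv2.resize(s[245:320,320:430],None,fx=3.3,fy=3.3,interpolation=2)
o=np.zeros((600,750,3),np.uint8); o[:350]=A; o[350:350+B.shape[0],:B.shape[1]]=B; o[350:350+D.shape[0],350:350+D.shape[1]]=D[:250]
cv2.imwrite("pics/z0.png",o)
E
```

```text
(array([398.4, 205.2]), array([397, 205,   4,   2,   5], dtype=int32)) (array([352.05882353, 261.64705882]), array([351, 258,   4,   8,  17], dtype=int32))
pin [ 0.51473864 -0.2881703   0.06158543]
board [[0.582, 0.484, 0.022], [0.602, 0.15, 0.022], [0.386, 0.119, 0.022], [0.33, 0.447, 0.022]]
dock/fence px z.034 [[0.513, -0.287, 0.04], [0.567, -0.413, 0.04], [0.63, -0.399, 0.04], [0.514, -0.448, 0.04]]
```

View pics/z0.png

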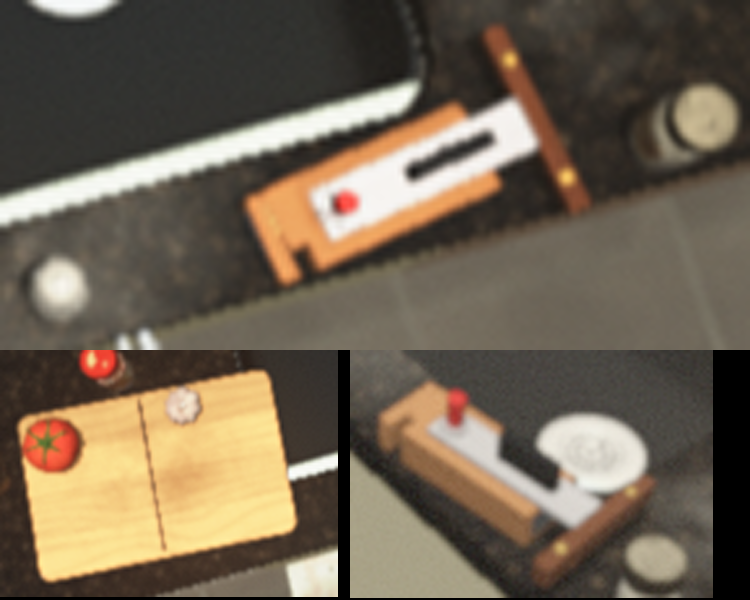

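The close-up shows the notch in the near left side of the dock at about top pixel (390,217), the pin at (398,205), and the blade running right to the fence. I'll move above the board for a close measurement on the way.

Request:
arm_command:
  series: "-15 -10 -4 0 0;-29 -19.5 -4 0 0;-29 -19.5 -4 0 0;-29 -19.5 -4 0 0;-29 -19.5 -4 0 0;-29 -19.5 -4 0 0;-29 -19.5 -4 0 0;-29 -19.5 -4 0 0;-29 -19.5 -4 0 0;-29 -19.5 -4 0 0;-29 -19.5 0 0 0;-29 -19.5 0 0 0;-14 -10 0 0 0;0 0 0 0 0;0 0 0 0 0;0 0 0 0 0"

```text
time_s: 1.48
tool_pos: [0.4517, 0.2993, 0.2623]
tool_rot: [180.0, -0.1, 163.4]
force: [-0.9, 0.9, -0.0]
grip_width: 0.0869
grasp_force: 0.0
```

```bash
python3 - <<'E'
from h import *
o=telemetry.get_obs(); im=cams.read_camera("wrist"); cv2.imwrite("pics/w1.png",im); np.save("w1.npy",np.r_[o["tool_pos"],o["tool_rot"]]); print(o["tool_pos"],o["tool_rot"])
E
```

```text
[0.45166009 0.29928829 0.26229816] [ 1.79991407e+02 -5.52938938e-02  1.63415429e+02]
```

View pics/w1.png

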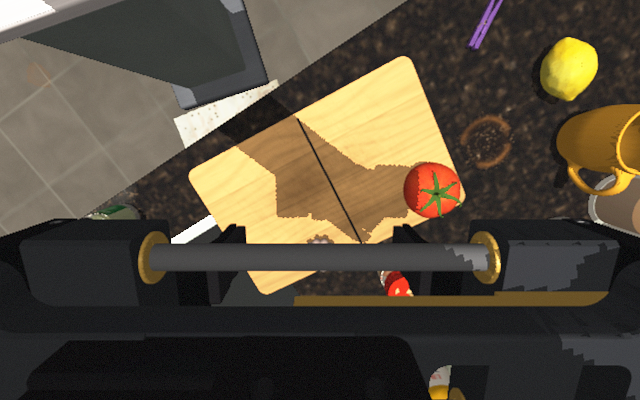

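The wrist view shows the near board edge running from about (205,168) to (395,62) and the line from (298,120) to (361,241). I'll fit both at subpixel level.

```bash
cat >> h.py <<'E'
def edgefit(img,p,q,w=8,n=60,dark=False,ch=None):
    """refine segment p-q: strongest gradient (or darkest centroid) along normals; returns refined end points, rms"""
    g=(cv2.cvtColor(img,cv2.COLOR_BGR2GRAY) if ch is None else img[...,ch]).astype(np.float32); g=cv2.GaussianBlur(g,(3,3),0)
    p,q=np.array(p,float),np.array(q,float); d=(q-p)/np.linalg.norm(q-p); m=np.array([-d[1],d[0]]); s=np.arange(-w,w+.01,.25); pts=[]
    for t in np.linspace(.03,.97,n):
        c=p+t*(q-p); xy=(c+s[:,None]*m).astype(np.float32); v=cv2.remap(g,xy[:,0].copy(),xy[:,1].copy(),1).ravel()
        if dark: k=np.clip(np.median(v)-8-v,0,None)
        else: k=np.abs(np.gradient(v)); k=k*(k>.6*k.max())*(np.abs(s-s[np.argmax(k)])<2)
        if k.sum()>0: pts.append(c+m*(k@s)/k.sum())
    pts=np.array(pts,np.float32)
    for _ in range(4):
        vx,vy,x,y=cv2.fitLine(pts,cv2.DIST_HUBER,0,.01,.01).ravel(); r=(pts-[x,y])@[-vy,vx]; k=np.abs(r)<max(2*np.median(np.abs(r)),.3); last=pts; pts=pts[k]
    f=lambda a:np.array([x,y])+((a-[x,y])@[vx,vy])*np.array([vx,vy])
    return np.array([f(p),f(q)]),r.std(),len(pts)
E
python3 - <<'E'
from h import *
im=cv2.imread("pics/w1.png"); w=np.load("w1.npy"); C=cam("wrist",dict(tool_pos=w[:3],tool_rot=w[3:]))
az=lambda P:np.degrees(np.arctan2(*(P[1]-P[0])[1::-1]))
for nm,p,q,dk in(("edgeL",(308,112),(395,62),0),("edgeR",(200,172),(290,122),0),("edge",(200,172),(395,62),0),("mark",(301,126),(357,234),1)):
    e,r,n=edgefit(im,p,q,w=7,dark=dk); P=plane(C,e,.022); print(nm,e.round(1).tolist(),r.round(2),n,P.round(4).tolist(),az(P).round(2))
t=cv2.imread("pics/top0.png"); CT=cam("top")
for nm,p,q,dk in(("edge",(184,262.5),(277,246.5),0),("mark",(219.5,197),(227,249),1)):
    e,r,n=edgefit(t,p,q,w=4,dark=dk); P=plane(CT,e,.022); print(nm,e.round(1).tolist(),r.round(2),n,P.round(4).tolist(),az(P).round(2))
E
```

```text
edgeL [[305.3, 107.0], [393.4, 59.0]] 0.09 60 [[0.3571, 0.3075, 0.022], [0.3333, 0.4325, 0.022]] 100.75
edgeR [[196.8, 166.2], [287.1, 116.7]] 0.09 60 [[0.3891, 0.1398, 0.022], [0.362, 0.2806, 0.022]] 100.89
edge [[196.7, 166.0], [393.4, 59.0]] 0.11 60 [[0.3888, 0.1398, 0.022], [0.3333, 0.4325, 0.022]] 100.73
mark [[301.0, 126.0], [356.6, 234.2]] 0.09 60 [[0.3787, 0.2948, 0.022], [0.5494, 0.327, 0.022]] 10.68
edge [[184.2, 263.5], [276.6, 244.5]] 0.1 60 [[0.3286, 0.4396, 0.022], [0.3882, 0.1269, 0.022]] -79.2
mark [[218.5, 197.2], [227.4, 248.9]] 0.05 60 [[0.5545, 0.3289, 0.022], [0.3757, 0.2943, 0.022]] -169.05
```

Request:
arm_command:
  series: "-8 -15 0 0 0;-14 -31 0 0 0;-14 -31 0 0 0;-14 -31 0 0 0;-14 -31 0 0 0;-14 -31 0 0 0;-14 -31 0 0 0;-14 -31 0 0 0;-14 -31 0 0 0;-14 -31 0 0 0;-14 -31 0 0 0;-14 -31 0 0 0;-14 -31 0 0 0;-14 -31 0 0 0;-14 -31 0 0 0;-14 -31 0 0 0;-14 -31 0 0 0;-14 -31 0 0 0;-14 -31 0 0 0;-14 -31 0 0 0"

```text
time_s: 3.2
tool_pos: [0.5435, -0.3582, 0.262]
tool_rot: [179.9, -0.0, 163.6]
force: [0.3, -0.6, -0.2]
grip_width: 0.0868
grasp_force: 0.0
```

Request:
arm_command:
  series: "-6 -18 10 0.06 0;0 0 10 0.125 0;0 0 10 0.125 0;0 0 10 0.125 0;0 0 10 0.125 0;0 0 0 0.125 0;0 0 0 0.125 0;0 0 0 0.06 0;0 0 0 0 0;0 0 0 0 0;0 0 0 0 0"

```text
time_s: 4.12
tool_pos: [0.5432, -0.3768, 0.2123]
tool_rot: [180.0, -0.0, 113.7]
force: [0.6, -0.9, 0.6]
grip_width: 0.0868
grasp_force: 0.0
```

```bash
python3 - <<'E'
from h import *
o=telemetry.get_obs(); im=cams.read_camera("wrist"); cv2.imwrite("pics/w2.png",im); np.save("w2.npy",np.r_[o["tool_pos"],o["tool_rot"]]); print(o["tool_pos"],o["tool_rot"])
E
```

```text
[ 0.54320066 -0.37683469  0.21230573] [ 1.79987225e+02 -2.96862562e-02  1.13690348e+02]
```

View pics/w2.png

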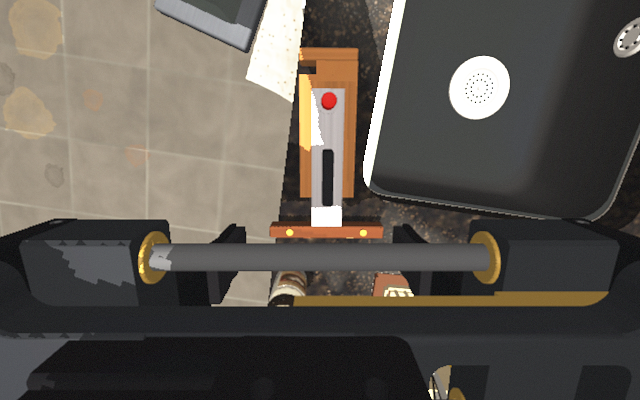

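The wrist view shows the dock from above: red pin head at (328,100), notch near (308,70), guide ridge around (327,178), fence at row 230. I'll enlarge the dock.

```bash
python3 - <<'E'
from h import *
im=cv2.imread("pics/w2.png"); cv2.imwrite("pics/z2.png",cv2.resize(im[40:240,260:400],None,fx=5,fy=3,interpolation=cv2.INTER_NEAREST)[:600])
w=np.load("w2.npy"); C=cam("wrist",dict(tool_pos=w[:3],tool_rot=w[3:]))
c,s,_=red(im,(310,85,345,115)); print(c,s,plane(C,c,.070))
E
```

```text
[328.34920635 100.43915344] [322  93  14  17 189] [[ 0.51388958 -0.28969111  0.07      ]]
```

View pics/z2.png

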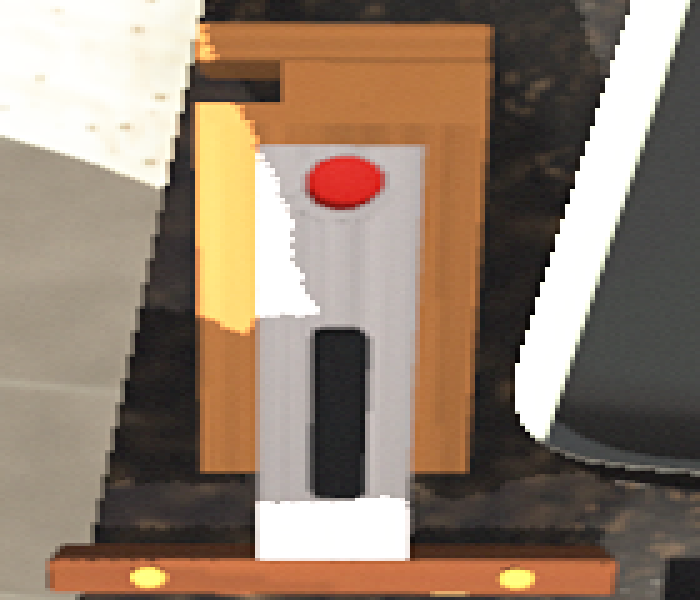

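The enlargement shows the notch mouth at roughly u 299–316 and v 62–74. The dock's side edges are at u≈299 and u≈358→354, and its far end is at v≈48.

```bash
python3 - <<'E'
from h import *
im=cv2.imread("pics/w2.png"); w=np.load("w2.npy"); C=cam("wrist",dict(tool_pos=w[:3],tool_rot=w[3:]))
az=lambda P:np.degrees(np.arctan2(*(P[1]-P[0])[1::-1]))
L={}
for nm,p,q,z,n in(("right",(354.3,190),(358,55),.034,60),("left",(300,190),(299,80),.034,60),("end",(306,48),(357,48),.034,40),("notchnear",(301,74),(314,74),.034,14),("notchfar",(301,61),(314,61),.034,14),("notchwall",(316.2,72),(316.2,67),.034,8),("bladeL",(311.5,195),(311.8,95),.039,60),("bladeR",(343,195),(345,95),.039,60),("ridgeL",(322.5,200),(322.5,155),.069,30),("ridgeR",(333,200),(333,155),.069,30),("bladeend",(313,88.5),(342,88.5),.039,30)):
    e,r,k=edgefit(im,p,q,w=3.5,n=n); P=plane(C,e,z); L[nm]=P; print(nm,e.round(1).tolist(),r.round(2),k,P.round(4).tolist(),az(P).round(2))
R_,l=L["right"],L["left"]; th=np.radians((az(R_)+az(l))/2); ax=np.array([np.cos(th),np.sin(th)]); ay=np.array([-ax[1],ax[0]])
mid=(R_.mean(0)[:2]@ay+l.mean(0)[:2]@ay)/2; end=L["end"].mean(0)[:2]@ax
print("th",np.degrees(th),"width",(l.mean(0)-R_.mean(0))[:2]@ay)
D=ax*(end-.0825)+ay*mid; print("dock",D,"bore",D+ax*.0255,"notch",D+ax*.0625+ay*.02)
f=lambda nm:L[nm].mean(0)[:2]-D
for nm in L: print(nm,"dock x",f(nm)@ax,"y",f(nm)@ay)
p=plane(C,red(im,(310,85,345,115))[0],.070)[0,:2]-D; print("pin in dock",p@ax,p@ay)
E
```

```text
right [[353.3, 190.0], [358.1, 55.0]] 0.11 52 [[0.5828, -0.3674, 0.034], [0.5239, -0.2312, 0.034]] 113.38
left [[299.6, 190.0], [298.4, 80.0]] 0.14 58 [[0.5238, -0.3934, 0.034], [0.4749, -0.2802, 0.034]] 113.36
end [[306.0, 46.9], [357.0, 47.6]] 0.1 40 [[0.4696, -0.2464, 0.034], [0.5198, -0.2251, 0.034]] 22.96
notchnear [[301.0, 73.8], [314.0, 73.8]] 0.06 14 [[0.475, -0.2732, 0.034], [0.488, -0.2675, 0.034]] 23.6
notchfar [[301.0, 59.5], [314.0, 59.5]] 0.01 11 [[0.4694, -0.26, 0.034], [0.4823, -0.2543, 0.034]] 23.8
notchwall [[315.8, 72.0], [315.8, 67.0]] 0.0 8 [[0.4891, -0.2651, 0.034], [0.4871, -0.2604, 0.034]] 113.54
bladeL [[311.2, 195.0], [310.3, 95.0]] 0.1 50 [[0.5386, -0.3923, 0.039], [0.4933, -0.2897, 0.039]] 113.84
bladeR [[341.6, 195.0], [344.1, 95.0]] 0.12 57 [[0.5716, -0.3778, 0.039], [0.5272, -0.2748, 0.039]] 113.34
ridgeL [[321.4, 200.0], [322.0, 155.0]] 0.1 30 [[0.549, -0.3862, 0.069], [0.53, -0.3417, 0.069]] 113.1
ridgeR [[332.7, 200.0], [333.1, 155.0]] 0.05 30 [[0.5602, -0.3813, 0.069], [0.5406, -0.337, 0.069]] 113.89
bladeend [[313.0, 87.8], [342.0, 88.0]] 0.03 24 [
[... 202 characters left out ...]
ht dock x 0.0008826681882330243 y -0.03224199509668948
left dock x -0.012076641459757337 y 0.032241995096689534
end dock x 0.08250000000000003 y -0.0035434274318792945
notchnear dock x 0.055931479933580795 y 0.022238275759450178
notchfar dock x 0.07032871433760277 y 0.022187683262381304
notchwall dock x 0.060342295394102505 y 0.01319072648380926
bladeL dock x -0.022533334904027567 y 0.018637017885662337
bladeR dock x -0.022280564185923182 y -0.01788896099743437
ridgeL dock x -0.052936146436935706 y 0.006165537902970515
ridgeR dock x -0.052877644062761325 y -0.005762638479973745
bladeend dock x 0.04097759773332991 y 0.00035446505883136685
pin in dock 0.02536861740909193 0.00019755136171182436
```

Request:
arm_command:
  series: "10 1 10 0.005 0;23 2.1 20 0 0;23 2.1 20 0 0;23 2.1 20 0 0;13 1 20 0 0;0 0 15 0 0;0 0 7 0 0;0 0 0 0 0;0 0 0 0 0"

```text
time_s: 4.92
tool_pos: [0.514, -0.2909, 0.1011]
tool_rot: [180.0, 0.1, 113.2]
force: [0.1, -0.4, -0.8]
grip_width: 0.087
grasp_force: 0.0
```

Request:
arm_command:
  series: "1.3 0.5 14 0 0;0 0 20 0 0;0 0 14 0 0;0 0 6 0 0;0 0 0 0 0;0 0 0 0 120;0 0 0 0 180;0 0 0 0 255;0 0 0 0 255;0 0 0 0 255;0 0 0 0 255;0 0 0 0 255;0 0 0 0 255"
  squeeze: 25

```text
time_s: 6.0
tool_pos: [0.5138, -0.2886, 0.0466]
tool_rot: [180.0, 0.0, 113.2]
force: [0.2, 0.3, 0.3]
grip_width: 0.042
grasp_force: 0.0
```

Request:
arm_command:
  series: "0 0 0 0 255;0 0 0 0 255;0 0 0 0 255;0 0 0 0 255;0 0 0 0 255;0 0 0 0 255;0 0 0 0 255;0 0 0 0 255"

```text
time_s: 6.67
tool_pos: [0.5139, -0.2886, 0.0465]
tool_rot: [180.0, -0.0, 113.2]
force: [-0.3, -0.4, -0.2]
grip_width: 0.0152
grasp_force: 25.0
```

Request:
arm_command:
  series: "0 0 -4 0 255;0 0 -8 0 255;0 0 -10 0 255;0 0 -10 0 255;0 0 -10 0 255;0 0 -8 0 255;0 0 -4 0 255;0 0 0 0 255;0 0 0 0 255;0 0 0 0 255"

```text
time_s: 7.5
tool_pos: [0.5134, -0.2884, 0.1001]
tool_rot: [-180.0, -0.0, 113.2]
force: [-0.4, 0.7, -0.6]
grip_width: 0.0156
grasp_force: 25.0
```

```bash
python3 - <<'E'
from h import *
o=telemetry.get_obs(); im=cams.read_camera("wrist"); s=cams.read_camera("side"); cv2.imwrite("pics/w3.png",im)
c=np.zeros((400,750,3),np.uint8); c[:,:440]=cv2.resize(im[150:350,210:430],None,fx=2,fy=2); c[:300,450:750]=cv2.resize(s[230:305,325:400],None,fx=4,fy=4); cv2.imwrite("pics/z3.png",c); print(o)
E
```

```text
{'time_s': 7.5, 'qpos': array([-17.21930259,  23.12365889,  53.93382744, 102.02066554,
       -20.44002439,  65.3624091 ,  66.46144291]), 'joint_velocities': array([ 0.01995599,  0.2215151 , -0.18743241,  0.18952918, -0.02352735,
        0.00610672, -0.01960334]), 'effort': array([ 2.79237586e-02, -3.62601972e+01,  1.03639269e+01, -2.75953585e+01,
        2.16906558e-02,  7.58918887e-02, -7.34692312e-04]), 'tool_pos': array([ 0.51342809, -0.28835832,  0.10009301]), 'tool_rot': array([-1.79972390e+02, -4.19914637e-02,  1.13209521e+02]), 'force': array([-0.36161729,  0.70569933, -0.59306585]), 'wrist_torque': array([-0.07825166, -0.00616273, -0.06465012]), 'grasp_force': 24.99789662193507, 'grip_width': 0.01563826695366174}
```

View pics/z3.png

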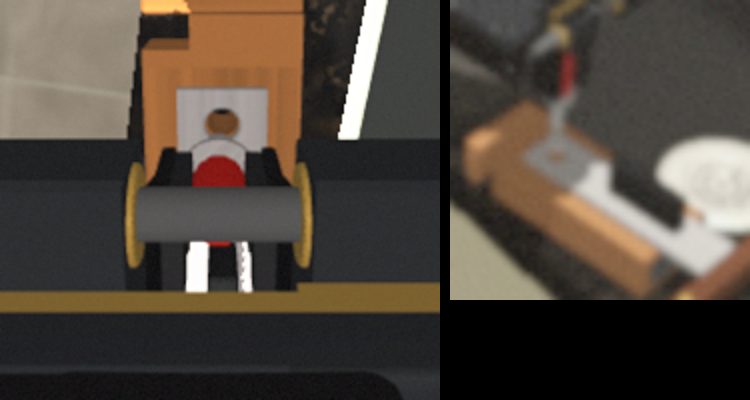

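The pin is out and held upright; the collar rim is visible at (319.5,219) in the wrist picture, and the guide is undisturbed. Next I compute the pin's offset in the hand and the shift to the notch.

```bash
python3 - <<'E'
from h import *
o=telemetry.get_obs(); C=cam("wrist",o); T=eul(o["tool_rot"])
im=cv2.imread("pics/w3.png")
g=cv2.cvtColor(im,cv2.COLOR_BGR2GRAY)[208:226,318:322].mean(1); print(g.round(0))
for v in (218,219,220): print(v,((plane(C,(319.5,v),.0957)-o["tool_pos"])@T*1e3).round(1))
print("notch shift mm",((np.array([.4808,-.2631,0])-o["tool_pos"])@T*1e3).round(1))
E
```

```text
[ 80.  79.  77.  78.  78.  74.  73.  74.  83. 102. 107. 112. 152. 166.
 164. 160. 158. 157.]
218 [[12.6 -0.8  4.3]]
219 [[12.  -0.8  4.3]]
220 [[11.4 -0.8  4.3]]
notch shift mm [ 36.  -19.9 100. ]
```

Request:
arm_command:
  series: "8 -5 0 0 255;12 -7 0 0 255;12 -7 0 0 255;4 -2 0 0 255;0 0 0 0 255;0 0 0 0 255;0 0 0 0 255;0 0 0 0 255"

```text
time_s: 8.27
tool_pos: [0.4808, -0.2643, 0.1007]
tool_rot: [180.0, 0.0, 113.2]
force: [0.3, 0.3, -0.4]
grip_width: 0.0151
grasp_force: 25.0
```

Request:
arm_command:
  series: "1 -0.5 8 0 255;0 0 10 0 255;0 0 8 0 255;0 0 5 0 255;0 0 4 0 255;0 0 4 0 255;0 0 0 0 255;0 0 0 0 255"

```text
time_s: 8.93
tool_pos: [0.4793, -0.2632, 0.0614]
tool_rot: [-180.0, -0.0, 113.2]
force: [0.1, 0.6, -1.2]
grip_width: 0.0153
grasp_force: 25.0
```

Request:
arm_command:
  series: "0 0 6 0 255;0 0 6 0 255;0 0 4 0 255;0 0 2 0 255;0 0 1.5 0 255;0 0 0 0 255;0 0 0 0 255"

```text
time_s: 9.52
tool_pos: [0.4795, -0.2632, 0.0421]
tool_rot: [180.0, 0.0, 113.2]
force: [-0.6, 0.4, -0.4]
grip_width: 0.015
grasp_force: 25.0
```

Request:
arm_command:
  series: "0 0 0.7 0 255;0 0 0 0 255;0 0 0 0 220;0 0 0 0 200;0 0 0 0 150;0 0 0 0 100;0 0 0 0 100;0 0 0 0 100;0 0 0 0 100"

```text
time_s: 10.27
tool_pos: [0.4794, -0.2631, 0.0414]
tool_rot: [180.0, -0.0, 113.2]
force: [0.3, 0.3, -0.2]
grip_width: 0.0445
grasp_force: 0.0
```

Request:
arm_command:
  series: "0 0 -5 0 100;0 0 -10 0 100;0 0 -15 0 100;0 0 -15 0 100;0 0 -20 0 100;-15 2 -20 0 60;-25 4 -10 0 0;-25 4 0 0 0;-25 4 0 0 0;-24 4 0 0 0;0 0 0 0 0;0 0 0 0 0"

```text
time_s: 11.27
tool_pos: [0.5405, -0.3622, 0.1369]
tool_rot: [-179.9, 0.1, 113.1]
force: [-0.2, 0.3, 0.5]
grip_width: 0.0851
grasp_force: 0.0
```

```bash
python3 - <<'E'
from h import *
o=telemetry.get_obs(); im=cams.read_camera("wrist"); cv2.imwrite("pics/w4.png",im); s=cams.read_camera("side")
C=cam("wrist",o); c,st,_=red(im,(200,0,440,210)); print(o["tool_pos"],o["tool_rot"],c,st,plane(C,c,.065))
q=np.zeros((600,800,3),np.uint8); q[:600,:420]=cv2.resize(im[20:220,250:390],None,fx=3,fy=3); q[:360,440:800]=cv2.resize(s[235:325,320:410],None,fx=4,fy=4); cv2.imwrite("pics/z4.png",q)
E
```

```text
[ 0.54053917 -0.3622429   0.13687813] [-1.79932815e+02  5.96257420e-02  1.13105007e+02] [297.10208817  61.29234339] [286  48  22  28 431] [[ 0.48008845 -0.26519399  0.065     ]]
```

View pics/z4.png

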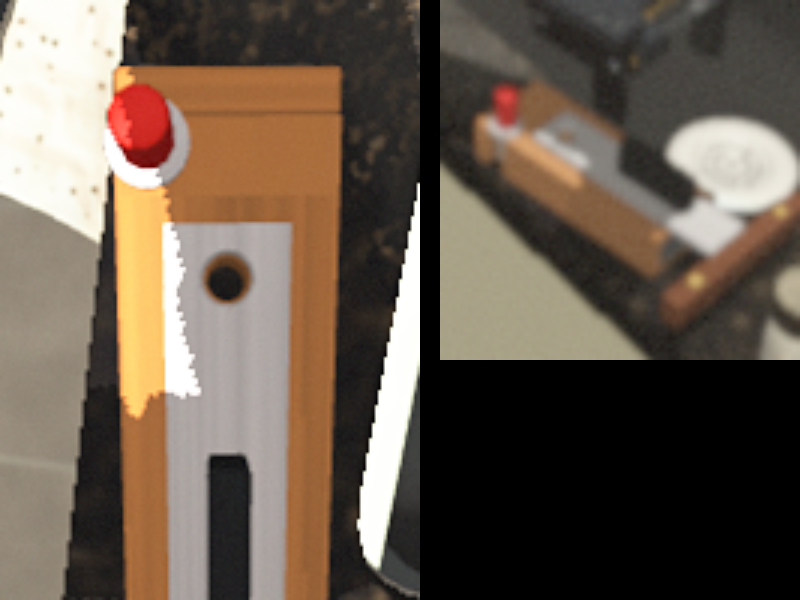

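The pin hangs upright in the notch, collar on the dock top (red at (297,61)), and the guide is undisturbed. Next I grasp the guide's ridge.

Request:
arm_command:
  series: "-2.5 4.5 10 -0.004 0;0 0 20 0 0;0 0 20 0 0;0 0 20 0 0;0 0 15 0 0;0 0 7 0 0;0 0 2 0 0;0 0 0 0 0;0 0 0 0 0"

```text
time_s: 12.12
tool_pos: [0.5466, -0.3618, 0.0434]
tool_rot: [179.9, 0.1, 113.4]
force: [0.5, -0.4, 0.5]
grip_width: 0.0872
grasp_force: 0.0
```

Request:
arm_command:
  series: "0 -1.3 1 0 0;0 0 0 0 100;0 0 0 0 180;0 0 0 0 255;0 0 0 0 255;0 0 0 0 255;0 0 0 0 255;0 0 0 0 255;0 0 0 0 255;0 0 0 0 255;0 0 0 0 255;0 0 0 0 255;0 0 0 0 255;0 0 0 0 255;0 0 0 0 255;0 0 0 0 255;0 0 0 0 255"
  squeeze: 50

```text
time_s: 13.53
tool_pos: [0.5451, -0.3617, 0.0414]
tool_rot: [180.0, 0.0, 113.5]
force: [1.5, -0.1, -0.4]
grip_width: 0.0119
grasp_force: 50.0
```

Request:
arm_command:
  series: "0 0 -3 0 255;0 0 -6 0 255;0 0 -10 0 255;0 0 -15 0 255;0 0 -20 0 255;0 0 -20 0 255;0 0 -20 0 255;0 0 -20 0 255;0 0 -20 0 255;0 0 -15 0 255;0 0 -8 0 255;0 0 -3 0 255;0 0 0 0 255;0 0 0 0 255"

```text
time_s: 14.7
tool_pos: [0.5444, -0.3615, 0.2007]
tool_rot: [-180.0, -0.1, 113.4]
force: [-0.4, 0.6, -4.3]
grip_width: 0.0116
grasp_force: 50.0
```

Request:
arm_command:
  series: "10 2 0 0 255;20 4 0 0 255;30 6.5 0 0 255;34 7.4 0 0 255;34 7.4 0 0 255;34 7.4 0 0 255;34 7.4 0 0 255;34 7.4 0 0 255;34 7.4 0 0 255;34 7.4 0 0 255;34 7.4 0 0 255;34 7.4 0 0 255;34 7.4 0 0 255;34 7.4 0 0 255;34 7.4 0 0 255;34 7.4 0 0 255;34 7.4 0 0 255;34 7.4 0 0 255;34 7.4 0 0 255;30 6.5 0 0 255"

```text
time_s: 16.37
tool_pos: [0.4172, 0.2762, 0.2001]
tool_rot: [-179.9, 0.0, 113.5]
force: [1.2, -0.1, -2.6]
grip_width: 0.0116
grasp_force: 50.0
```

Request:
arm_command:
  series: "20 4 0 0.04 255;8 2 0 0.09 255;0 0 0 0.125 255;0 0 0 0.125 255;0 0 0 0.125 255;0 0 0 0.125 255;0 0 0 0.125 255;0 0 0 0.125 255;0 0 0 0.125 255;0 0 0 0.125 255;0 0 0 0.125 255;0 0 0 0.125 255;0 0 0 0.125 255;0 0 0 0.125 255;0 0 0 0.125 255;0 0 0 0.04 255;0 0 0 0 255;0 0 0 0 255;0 0 0 0 255"

```text
time_s: 17.95
tool_pos: [0.4131, 0.3022, 0.2007]
tool_rot: [180.0, 0.1, 10.7]
force: [0.6, 0.2, -3.4]
grip_width: 0.0119
grasp_force: 50.0
```

Request:
arm_command:
  series: "1 9 10 0 255;1 10 20 0 255;0 0 25 0 255;0 0 25 0 255;0 0 20 0 255;0 0 15 0 255;0 0 8 0 255;0 0 2 0 255;0 0 0 0 255;0 0 0 0 255;0 0 0 0 255"

```text
time_s: 18.87
tool_pos: [0.4197, 0.2849, 0.0775]
tool_rot: [-179.9, -0.1, 10.6]
force: [-0.1, -0.7, -3.8]
grip_width: 0.0111
grasp_force: 50.0
```

```bash
python3 - <<'E'
from h import *
o=telemetry.get_obs(); im=cams.read_camera("wrist"); cv2.imwrite("pics/w5.png",im); t=cams.read_camera("top"); cv2.imwrite("pics/t5.png",t); np.save("w5.npy",np.r_[o["tool_pos"],o["tool_rot"]])
print(o["tool_pos"],o["tool_rot"])
q=np.zeros((600,800,3),np.uint8); q[:400,:500]=cv2.resize(im[50:250,200:450],None,fx=2,fy=2); q[400:600,:300]=cv2.resize(t[170:270,160:310],None,fx=2,fy=2)
cv2.imwrite("pics/z5.png",q)
E
```

```text
[0.41972367 0.2848926  0.07753152] [-1.79921810e+02 -1.12606406e-01  1.05957856e+01]
```

View pics/z5.png

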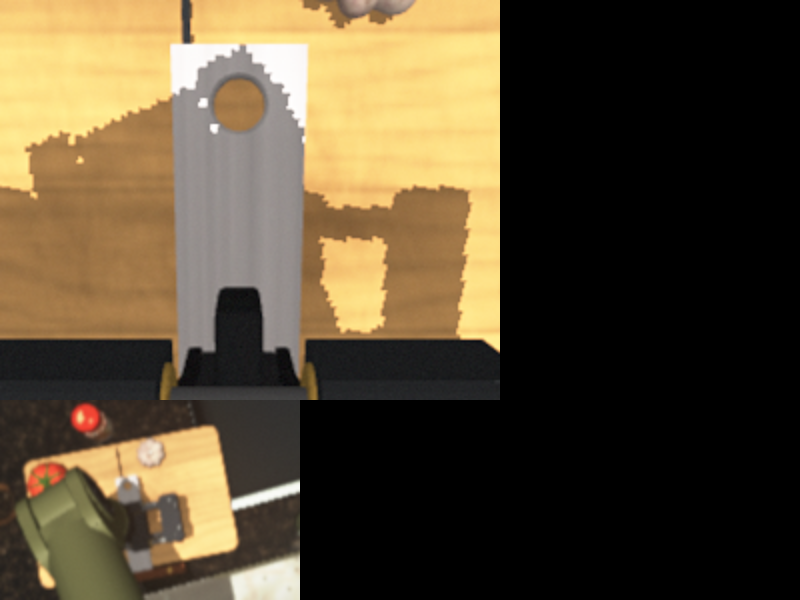

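The wrist picture shows the blade with its left edge from (286,72) to (288,218), the mark just beyond it near (293,60), and the board clear in front. I'll compute the blade's edge in world axes.

```bash
python3 - <<'E'
from h import *
im=cv2.imread("pics/w5.png"); w=np.load("w5.npy"); o=dict(tool_pos=w[:3],tool_rot=w[3:]); C=cam("wrist",o)
az=lambda P:np.degrees(np.arctan2(*(P[1]-P[0])[1::-1])); a=np.radians(10.73); u=np.array([np.cos(a),np.sin(a)]); v=np.array([-u[1],u[0]])
zt=w[2]-.0024
for nm,p,q,z,dk in(("bladeL",(286,78),(288,205),zt,0),("bladeR",(353.3,80),(351,205),zt,0),("end",(290,71.5),(350,71.5),zt,0),("mark",(292.5,52),(293.3,68),.022,1),("ridgeL",(308.5,200),(308,222),zt+.03,0),("ridgeR",(330,200),(331,222),zt+.03,0)):
    e,r,n=edgefit(im,p,q,w=3.5 if not dk else 6,n=50 if not dk else 16,dark=dk); P=plane(C,e,z); m=P.mean(0)[:2]; print(nm,e.round(1).tolist(),r.round(2),n,"az",az(P).round(2),"u,v",(m@u).round(4),(m@v).round(4))
print("tcp u,v",w[:2]@u,w[:2]@v)
E
```

```text
bladeL [[284.9, 78.0], [288.2, 205.0]] 0.14 44 az -169.43 u,v 0.5207 0.2191
bladeR [[353.3, 80.0], [349.7, 205.0]] 0.13 37 az -169.53 u,v 0.5201 0.1829
end [[290.0, 71.6], [350.0, 71.2]] 0.1 34 az -79.03 u,v 0.5587 0.2004
mark [[292.8, 52.0], [292.6, 68.0]] 0.06 15 az -171.48 u,v 0.5754 0.2191
ridgeL [[307.1, 200.0], [306.9, 222.0]] 0.1 42 az -170.38 u,v 0.4908 0.2069
ridgeR [[330.9, 200.0], [331.0, 222.0]] 0.05 39 az -168.54 u,v 0.4908 0.1953
tcp u,v 0.46542660479427644 0.20176677312316676
```

Blade edge and mark agree to 0.1 mm, and the fence is about 5–7 mm in front of the board edge. I'll lower now.

Request:
arm_command:
  series: "-1.5 0 8 -0.002 255;0 0 12 0 255;0 0 12 0 255;0 0 8 0 255;0 0 4 0 255;0 0 1.5 0 255;0 0 0 0 255;0 0 0 0 255;0 0 0 0 255"

```text
time_s: 19.72
tool_pos: [0.4179, 0.2843, 0.0313]
tool_rot: [-180.0, -0.1, 10.7]
force: [0.4, -0.2, -3.2]
grip_width: 0.012
grasp_force: 50.0
```

Request:
arm_command:
  series: "1 -0.3 0.8 0 255;1 0 0.4 0 255;1 0 0 0 255;1 0 0 0 255;1 0 0 0 255;0.5 0 0 0 255;0 0 0 0 255;0 0 0 0 255"

```text
time_s: 20.38
tool_pos: [0.4227, 0.2853, 0.0296]
tool_rot: [180.0, 0.0, 10.7]
force: [-0.7, -0.7, -3.1]
grip_width: 0.0122
grasp_force: 50.0
```

Request:
arm_command:
  series: "1 0 0 0 255;1 0 0 0 255;1 0 0 0 255;0 0 0 0 255;0 0 0 0 255;0 0 0 0 255"

```text
time_s: 20.88
tool_pos: [0.4257, 0.2859, 0.0297]
tool_rot: [-180.0, -0.0, 10.7]
force: [-0.5, 0.0, -3.0]
grip_width: 0.0115
grasp_force: 50.0
```

Request:
arm_command:
  series: "1 0 0 0 255;0 0 0 0 255;0.7 0 0 0 255;0 0 0 0 255;0 0 0 0 255"

```text
time_s: 21.3
tool_pos: [0.427, 0.2862, 0.0295]
tool_rot: [180.0, 0.0, 10.7]
force: [-1.2, -0.2, -3.5]
grip_width: 0.0114
grasp_force: 50.0
```

Request:
arm_command:
  series: "0.7 0 0 0 255;0 0 0 0 255;0.7 0 0 0 255;0 0 0 0 255;0 0 0 0 255"

```text
time_s: 21.72
tool_pos: [0.427, 0.2861, 0.0294]
tool_rot: [180.0, 0.2, 10.7]
force: [-6.2, -1.2, 0.7]
grip_width: 0.0114
grasp_force: 50.0
```

Contact with the edge felt (−6 N). I'll let it down onto the board.

Request:
arm_command:
  series: "0 0 0.5 0 255;0 0 0 0 255;0 0 0.5 0 255;0 0 0 0 255;0 0 0 0 255"

```text
time_s: 22.13
tool_pos: [0.4269, 0.2862, 0.0291]
tool_rot: [180.0, 0.2, 10.7]
force: [-9.5, -3.3, 6.3]
grip_width: 0.0115
grasp_force: 50.0
```

```bash
cat > chk.py <<'E'
from h import *
import sys
o=telemetry.get_obs(); im=cams.read_camera("wrist"); cv2.imwrite(f"pics/{sys.argv[1]}.png",im); C=cam("wrist",o)
az=lambda P:np.degrees(np.arctan2(*(P[1]-P[0])[1::-1])); a=np.radians(10.73); u=np.array([np.cos(a),np.sin(a)]); v=np.array([-u[1],u[0]])
# predicted pixels, then refined
g=lambda uu,vv,z:proj(C,[*(u*uu+v*vv),z])[0]
for nm,A,B,z,dk in(("bladeL",(.505,.2191),(.56,.2191),.027,0),("bladeR",(.505,.1831),(.56,.1831),.027,0),("end",(.5665,.186),(.5665,.216),.027,0),("mark",(.572,.2191),(.59,.2191),.022,1)):
    p,q=g(*A,z),g(*B,z); e,r,n=edgefit(im,p,q,w=5,n=40,dark=dk); P=plane(C,e,z); m=P.mean(0)[:2]; print(nm,e.round(1).tolist(),r.round(2),n,"az",(az(P)%180).round(2),"u,v",(m@u).round(4),(m@v).round(4))
E
python3 chk.py w6
```

```text
bladeL [[287.7, 185.3], [284.9, 83.3]] 0.14 34 az 10.72 u,v 0.5325 0.2191
bladeR [[350.2, 185.3], [353.3, 83.3]] 0.13 25 az 10.56 u,v 0.5325 0.183
end [[347.7, 71.6], [290.5, 71.0]] 0.1 18 az 100.17 u,v 0.5659 0.201
mark [[285.3, 60.7], [284.4, 23.1]] 0.13 39 az 10.57 u,v 0.581 0.2191
```

Request:
arm_command:
  series: "0 0 -0.4 0 255;0 0 0 0 245;0 0 0 0 235;0 0 0 0 225;0 0 0 0 210;0 0 0 0 190;0 0 0 0 190;0 0 0 0 170;0 0 0 0 170;0 0 0 0 170"

```text
time_s: 23.02
tool_pos: [0.4292, 0.2866, 0.0293]
tool_rot: [-180.0, -0.0, 10.7]
force: [-0.3, 0.4, 0.8]
grip_width: 0.0278
grasp_force: 0.0
```

```bash
python3 chk.py w7; python3 -c "
from h import *;o=telemetry.get_obs();print(o['tool_pos'],o['force'],o['grip_width'])"
```

```text
bladeL [[287.9, 189.2], [285.2, 88.2]] 0.12 33 az 10.75 u,v 0.5325 0.2191
bladeR [[350.0, 189.1], [353.1, 88.2]] 0.15 25 az 10.46 u,v 0.5325 0.183
end [[347.5, 76.5], [290.7, 76.3]] 0.11 18 az 100.59 u,v 0.5659 0.201
mark [[285.4, 65.8], [284.5, 28.7]] 0.12 40 az 10.48 u,v 0.581 0.2192
[0.42909424 0.28654041 0.02921478] [0.09078152 0.03858225 0.28440998] 0.028663249526646107
```

Guide lies in place on the line; retreating upward and checking.

Request:
arm_command:
  series: "0 0 -3 0 170;0 0 -8 0 170;0 0 -15 0 170;0 0 -20 0 170;0 0 -25 0 170;0 0 -25 0 170;0 0 -25 0 170;0 0 -25 0 170;0 0 -25 0 170;0 20 -25 0 170;0 35 0 0 170;0 35 0 0 170;0 35 0 0 170;0 35 0 0 170;0 35 0 0 170;0 35 0 0 170;0 20 0 0 170;0 0 0 0 170;0 0 0 0 170"

```text
time_s: 24.65
tool_pos: [0.4754, 0.0397, 0.2258]
tool_rot: [-179.9, -0.1, 10.5]
force: [0.7, 0.5, -0.0]
grip_width: 0.0287
grasp_force: 0.0
```

```bash
python3 - <<'E'
from h import *
o=telemetry.get_obs(); t=cams.read_camera("top"); s=cams.read_camera("side"); print(o["tool_pos"])
q=np.zeros((600,800,3),np.uint8); q[:300,:450]=cv2.resize(t[170:270,160:310],None,fx=3,fy=3); q[:300,460:800]=cv2.resize(t[160:260,327:440],(340,300)); q[300:600,:400]=cv2.resize(s[130:230,215:348],(400,300)); q[300:600,400:800]=cv2.resize(s[230:330,290:423],(400,300)); cv2.imwrite("pics/z8.png",q)
E
```

```text
[0.47537591 0.03969634 0.22576489]
```

View pics/z8.png

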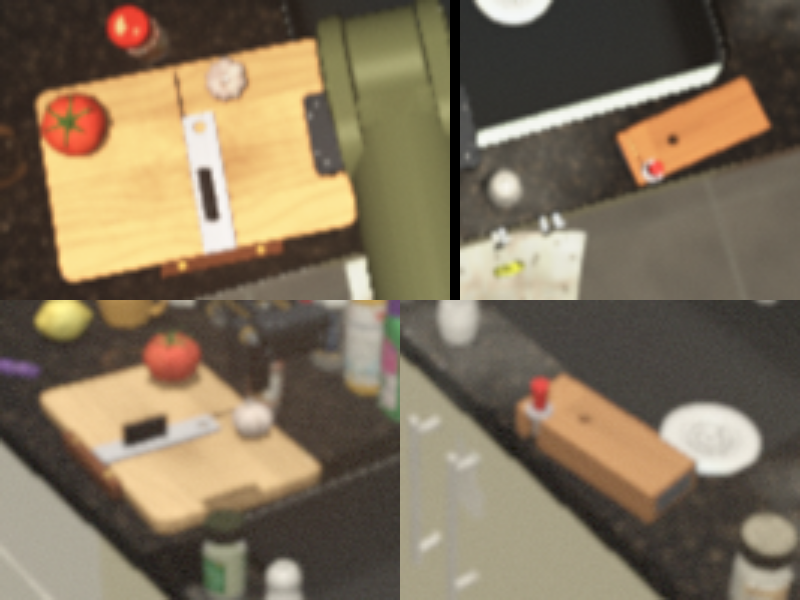

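The guide lies flat on the line with its fence against the board edge. The pin hangs upright in the notch, and the other things are undisturbed. I'll hand it in.

```bash
python3 -c "
from cell import env;print(env.sign_off())"
```

```text
the job is handed in; nothing more can be done
None
```

The job is handed in (verdict not shown): the pin hangs upright in the dock notch, and the guide lies flat on the board with its fence against the near edge and its blade's left edge on the black line, finished at about 25 s of the 51 s allowed.

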